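# Oil a seized nut and counter-hold its hidden bolt head

## Task

The nut with the spanner on it is seized, so its bolt turns along with it: dip the brush tip into the oil pot, touch it to the threaded end of that bolt, and stand the brush back upright in its block. Then reach down into the gap behind that bracket, grasp the hidden square bolt head and bring its side flats upright, lifting the spanner a little. Finish while still gripping the head in that position so that it cannot turn back; knock nothing over and do not disturb the other things on the bench.

Things in the scene. Friction and masses are not known exactly. Their poses are not given: they have to be found in the camera images.
- bracket: The aluminium bracket to work on, fixed; told from its twin by the spanner on its nut. Origin: centre of the foot's underside; x level from the nut side (to the robot) to the hidden head side, y along the plate, z up. Foot 130 (x) by 70 by 12 mm. Both plates 10 mm thick, 60 mm wide: front one at x = -20 mm (middle), top 193 mm; rear one at x = 36 mm, top 170 mm.
- bolt (a joint): Turn of the bolt about the bracket's x (right-hand), rad. 0: the side flats of the head stand upright (square to bracket y). It starts at about -0.35, its lower stop: the spanner rests on a pin. It turns freely; the spanner's weight pulls it back (0.05 to 0.11 Nm). Upright pads closing on the tilted head only jam on its corners: grip the flats with the gripper tilted alike, then turn.
- bolt_head (a point): Centre of the steel square bolt head, 22 by 22 mm, 16 mm long along the bolt, on a 20 mm thick collar; 165 mm above the bench, at bracket x = 7 mm, y = 0: 22 mm behind the front plate's face, 24 mm before the rear plate, 28 mm below the front plate's top. Its axes turn with the bolt (x along it).
- thread_top (a point): Top of the bare threaded bolt end on the robot's side, where the brush goes: 172 mm above the bench, bracket x = -55 mm. The thread is 14 mm thick, bare from x = -72 mm (its end) to -39 mm (nut); the spot is 30 mm before the front plate. Axes as the bracket's.
- gap_mouth (a point): Middle of the mouth of the gap between front and rear plate, level with the front plate's top (193 mm). The gap is 46 mm wide along the bracket's x, open above and at both y sides. Axes as the bracket's.
- nut (a point): Centre of the 22 mm hexagon nut on the robot's side of the front plate, 165 mm up, at bracket x = -32 mm, 14 mm long. The stubby steel spanner sits on it: ring 36 mm across, end 137 mm from the bolt axis. At rest it slants down to the bracket's +y side, 54 degrees from straight down, against a pin on the plate, so it sticks out past the plate's edge.
- spare_bracket: The twin bracket with the same bolt and nut but no spanner: leave it. Fixed, same size and axes as the first.
- brush_block: Fixed grey block 60 by 60 by 60 mm, in which the brush stands. Origin at the centre of its underside.
- brush_block_hole0 (a point): Middle of the mouth of the round hole in the top of the block, 60 mm above the bench; 21 mm in diameter, 50 mm deep. z up.
- brush: Round brush, 170 mm long, 40 g, standing tip down in the block at the start. Origin at the tip (bristle end, stiff), z from the tip up along the handle: bristles 28 mm long, 10 mm thick at the tip and 14 mm at their root; then a steel ferrule to 60 mm and a wooden handle to 170 mm, both 16 mm in diameter. It can be gripped at any yaw, best 110 to 140 mm from the tip.
- pot: Loose open steel oil pot, a round cup 66 mm wide at the rim and a little narrower below, 50 mm high, 4 mm wall, 0.4 kg, empty to look at. Origin at the centre of its underside.
- pot_rim (a point): Centre of the pot's mouth, 50 mm above the bench.
- drill_rack: Bystander: dark steel rack 80 by 80 by 30 mm with small drills standing up to 65 mm, loose, 0.9 kg. Origin under its centre.
- case: Bystander: flat yellow plastic case 100 by 80 by 28 mm, loose. Origin under its centre.
- mug: Bystander: white mug 76 mm wide, 85 mm high, loose. Origin under its centre.
- flask: Bystander: white flask 66 mm wide, 190 mm high, loose. Origin under its centre.
Mind the look-alikes: they are no part of the job. What is shaped like the bracket but purple is not meant.

How it is judged (in metres and radians):
On the way, in this order (a step that is already met when the one before it is completed fails the run):
1. the brush tip is inside the oil pot, at least 10 mm below its rim (horizontal distance between brush and pot_rim below 0.027 m and z of brush in the frame of pot_rim below -0.01 m), for 0.1 s.
2. the brush, its tip within 20 mm of the middle of the bare threaded end, touches the bolt (distance between brush and thread_top below 0.02 m and contact force between brush and bracket above 0.1 N), for 0.1 s.
3. the brush stands in its block again, let go (horizontal distance between brush and brush_block_hole0 below 0.01 m and z of brush in the frame of brush_block_hole0 below -0.035 m and angle between brush's own z axis and vertical below 0.2 rad and contact force between the fingers and brush below 0.05 N), for 0.2 s.
At the end, for the whole second after the job is handed in: The fingers grip the square bolt head (TCP within 20 mm of its centre, contact above 3 N), the bolt is within 0.1 rad of flats upright and still, and the brush stands let go in its block (tip at least 35 mm down the hole, within 10 mm of its axis, tilted less than 0.2 rad) (all of step 3 and distance between the grasp point and bolt_head below 0.02 m and contact force between the fingers and bracket above 3 N and value of joint bolt between -0.1 and 0.1 rad and velocity of joint bolt between -0.1 and 0.1 rad/s); the arm keeps its last pose, push and grip.
It fails at once if the oil pot is tipped or pushed away (angle between pot's own z axis and vertical above 0.35 rad or distance of pot from where it was at the start of the episode above 0.04 m).
It fails at once if a bystander is knocked over or pushed away (distance of any of drill_rack, case, mug, flask from where it was at the start of the episode above 0.03 m or angle between any of drill_rack, case, mug, flask's own z axis and vertical above 0.3 rad).
It also fails if it takes over 67 s, if anything falls off the work surface, if the arm or the gripper's body presses on something with over 40 N, if the wrist force passes 120 N, or if a joint passes its speed limit or range.

## Robot

A 6-joint arm with a two-finger parallel gripper is mounted at the origin on the work surface. World frame = base frame: x ahead of the robot, y to its left, z up, the work surface at z = 0. Lengths are in mm, angles in rad, forces in N, time in s.
With the tool pointing down it reaches from about 350 to 975 mm from the base axis. Payload 7.1 kg.
Tool frame: the origin (TCP) lies between the finger pads, 19 mm behind the fingertips; this is the grasp point; z points along the fingers, y is the line along which they close (so a half turn about z gives the same grasp; the last joint's range is limited). The gripper opens to 88 mm and grips with 3 to 60 N. Pads are 20 mm wide; open, the fingers measure 115 mm over their backs; the gripper's body (75 mm by 178 mm) begins 61 mm behind the grasp point.
Start: joints at [-1.282, 0.423, 1.63, -0, 1.089, -0.019], TCP at [189.369, -595.604, 241.375] pointing down, gripper open.
Joint ranges: [-3, 3], [-0.9, 2.11], [0.09, 2.58], [-1.31, 4.45], [0.11, 2.69], [-2.54, 2.54]. Speed limits (rad/s): [2.39, 2.39, 3.01, 3.14, 3.14, 3.14].

## Interface

Orientations are given as a rotation vector (axis times angle).
In Python, from workcell import get_obs, get_image, camera_model, close_job, look_for, outline_of, pinpoint gives the robot as it stands.
- The arm moves only by the shell command python3 -m jog 'ROWS'. ROWS is text: rows parted by semicolons, each of 7 numbers parted by spaces: the shift along the tool's x, y, z as a fraction of full scale, then the turn, a rotation vector about the tool's x, y, z as a fraction of full scale, then the closure, from -1 (fully open) to 1 (shut). A call has 1 to 8 rows; each row is the pose to reach, as a shift and turn from the pose commanded when the call began, along the tool's axes at that moment; what a row does not reach only later rows make up. Full scale, the value 1, is 0.2 m for a shift and 30 degrees for a turn. A row lasts 1/10 s, in which the tool goes at most 50 mm and 8.59 degrees, less where a joint would pass 70% of its speed; a pose out of reach is approached as far as the arm can. A call with a number of a shift or a turn outside -1 to 1 is refused whole. A call with a gripper value outside its range is refused whole. The fingers move at their own pace and stop on an object; the grip force is fixed at half the most. Time passes only in rows, so rows that repeat a pose let the fingers close. It gives the time, the measured TCP pose, the force, the opening and the grip force at its end, in the units of the state.
- get_obs(): the state, without advancing time (a new reading comes with each control period).
- get_image(name): name is "scene" or "top" or "wrist"; returns the picture (400x640x3 uint8, red, green, blue); there is no depth.
- camera_model(name): a dict with "fx", "fy", "cx", "cy" (pixels), "dist_coeffs" ([k1, k2, p1, p2, k3] as OpenCV has them; the pictures are not rectified), "origin" and "orientation" of the camera in the world; the wrist camera has in their place "tool_from_camera" (4x4, takes a point from camera to tool coordinates, whose origin is the TCP and whose axes are the flange's). Camera axes: x right, y down, z forward; pixel columns grow to the right and rows downward; lengths in mm; the calibration is good to about 2 mm. A picture is of the moment at which its call begins: read the wrist's pose just before it. camera_model takes no time and is no camera call.
- close_job(): hands the job in; it is judged then, once.
Trained networks look in the newest picture that a camera, given by its name, has taken for a name from the list of things; names that differ only in an ending like _2 or _b are one class to them, and where a whole thing is asked for, a point or a joint stands for the part that bears it (a point fixed in the world has none). Each returns a list of dicts, best first, with "confidence" (0 to 1); they miss things now and then, are a little off and sometimes report something else, mostly with a low value. They report only what shows in the picture. A call takes as long as a camera call. They do not tell look-alikes from the thing itself.
- look_for(target, camera): "xyz" ([x, y, z] in mm, in the coordinates of the camera as it stood for that picture, good to about 4 mm: the middle of the surface that is visible of it).
- outline_of(target, camera): "mask" (400x640 bool, what is visible of it).
- pinpoint(target, camera): "xyz" ([x, y, z] in mm, in the coordinates of the camera as it stood for that picture, good to about 4 mm: a listed point, or the origin of a listed thing).
The state is a dict: "t": time; "qpos": joint angles; "qvel": joint speeds; "joint_torque": joint torques, N m; "ee_pos": TCP position; "orientation": TCP orientation; "ft_force": force on the tool from outside, world axes, zero at the start; "moment": the same for the moment, N m; "width": finger opening in mm; "grasp_force": force on a finger pad.
Only numpy, scipy, OpenCV 4.12 (cv2) and the standard library are available. Lean on these libraries where they do the work, as an engineer would, in place of code of your own. Each camera call takes 0.05 s, during which the arm holds its last target. There are 200 camera calls.

## Working session

There is one attempt and no reset: what is moved stays moved. The work goes in short steps, Python scripts to look and compute and a shell command to move; the robot and the scene stay as the last step left them, time stands still between calls to the robot, and variables do not carry over. Pictures are saved under pics/ and viewed, at most 10 in all, crops included, and the job is handed in when it is done.

```bash
mkdir -p pics; cat > h.py <<'E'
import numpy as np, cv2
from scipy.spatial.transform import Rotation as R
from workcell import *
def ori(o):
    o=np.array(o,float)
    return o if o.shape==(3,3) else (R.from_rotvec(o).as_matrix() if o.size==3 else R.from_quat(o).as_matrix())
def T(cam):
    m=camera_model(cam);M=np.eye(4)
    if 'origin' in m:
        M[:3,:3]=ori(m['orientation']);M[:3,3]=m['origin'];return M
    o=get_obs();M[:3,:3]=ori(o['orientation']);M[:3,3]=o['ee_pos']
    return M@np.array(m['tool_from_camera'])
def w(M,p): return (M@np.r_[p,1])[:3]
def px(cam,p,M=None):
    m=camera_model(cam);M=T(cam) if M is None else M
    q=np.linalg.inv(M)@np.r_[p,1]
    K=np.array([[m['fx'],0,m['cx']],[0,m['fy'],m['cy']],[0,0,1.]])
    return cv2.projectPoints(q[None,:3],np.zeros(3),np.zeros(3),K,np.array(m['dist_coeffs'],float))[0].ravel()
E
python3 - <<'E'
from h import *
np.set_printoptions(precision=0,suppress=True)
for c in['scene','top']:
    im=get_image(c);cv2.imwrite(f'pics/{c}0.png',im[:,:,::-1]);M=T(c);print(c,camera_model(c)['orientation'],M[:3,3])
    for n in['bracket','thread_top','bolt_head','gap_mouth','nut','brush_block_hole0','brush','pot_rim','drill_rack','case','mug','flask']:
        print(n,[(round(d['confidence'],2),w(M,d['xyz']),px(c,w(M,d['xyz']),M)) for d in pinpoint(n,c)[:4]])
print(get_obs()['t'])
E
```

```text
scene [-2. -1.  0.] [1032. -312.  866.]
bracket [(0.78, array([ 800., -268.,    1.]), array([269., 348.])), (0.7, array([ 584., -145.,    4.]), array([259., 249.]))]
thread_top [(0.77, array([ 534., -147.,  171.]), array([236., 200.])), (0.66, array([ 746., -247.,  176.]), array([251., 295.])), (0.63, array([445.,  25.,  48.]), array([279., 173.]))]
bolt_head [(0.79, array([ 595., -150.,  163.]), array([251., 220.])), (0.74, array([ 804., -269.,  166.]), array([260., 328.])), (0.24, array([ 557., -145.,  161.]), array([243., 208.]))]
gap_mouth [(0.84, array([ 597., -151.,  191.]), array([249., 214.])), (0.71, array([ 803., -268.,  197.]), array([258., 322.]))]
nut [(0.78, array([ 770., -260.,  162.]), array([254., 311.])), (0.59, array([ 558., -143.,  162.]), array([244., 208.]))]
brush_block_hole0 [(0.65, array([ 451., -235.,   58.]), array([197., 223.]))]
brush [(0.63, array([ 457., -234.,    4.]), array([204., 235.])), (0.39, array([ 453., -233.,   -1.]), array([204., 235.])), (0.27, array([ 534., -149.,  171.]), array([236., 200.]))]
pot_rim [(0.77, array([445.,  28.,  49.]), arr
[... 1123 characters left out ...]
, array([ 802., -271.,  190.]), array([428., 113.]))]
nut [(0.88, array([ 766., -258.,  164.]), array([422., 129.])), (0.55, array([ 558., -148.,  166.]), array([383., 210.]))]
brush_block_hole0 [(0.86, array([ 456., -236.,   58.]), array([411., 248.])), (0.21, array([442., 280.,  -2.]), array([231., 257.]))]
brush [(0.52, array([ 454., -231.,   12.]), array([406., 248.]))]
pot_rim [(0.68, array([439.,  25.,  47.]), array([317., 256.])), (0.2, array([664.,   5.,   0.]), array([323., 179.]))]
drill_rack [(0.88, array([667.,   7.,   2.]), array([322., 178.]))]
case [(0.65, array([442., 278.,  -1.]), array([231., 257.]))]
mug [(0.57, array([576., 370.,  -0.]), array([200., 212.]))]
flask []
1.3
```

View pics/scene0.png

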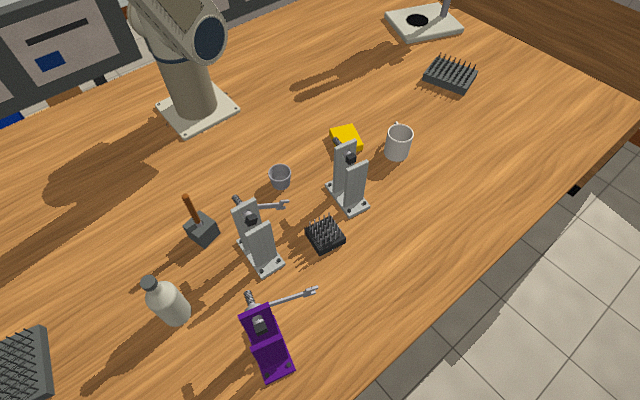

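View pics/top0.png

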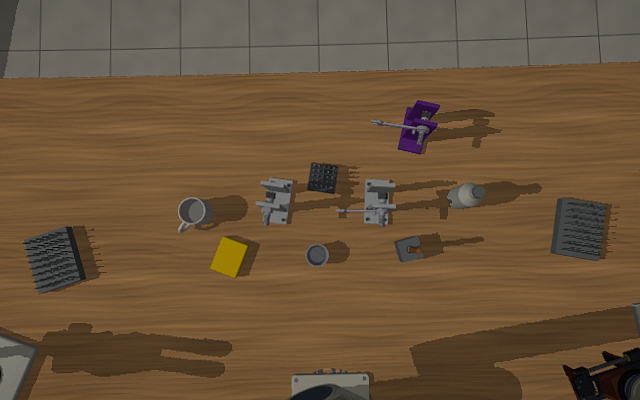

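```bash
python3 - <<'E'
import cv2
im=cv2.imread('pics/scene0.png');cv2.imwrite('pics/c1.png',cv2.resize(im[170:370,170:350],None,fx=3,fy=3,interpolation=cv2.INTER_CUBIC))
E
```

```text
(no output)
```

View pics/c1.png

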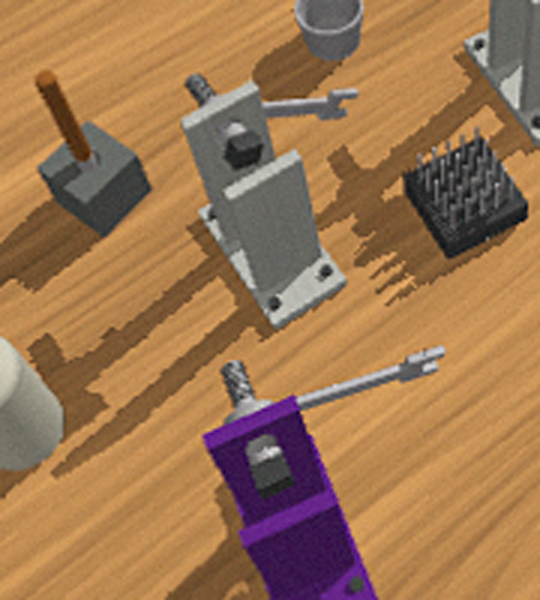

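The one meant is the aluminium bracket at scene (259,249): it has the spanner, whose end is at (287,204). The spare at (348,185) has no spanner, and the one at (265,345) is purple. The brush in its block is at (197,222), the pot at (280,175), and the flask at (167,300). The crop confirms the spanner on the chosen bracket.

```bash
cat >> h.py <<'E'
def delta(p,Rt):
    o=get_obs();R0=ori(o['orientation']);d=R0.T@(np.array(p)-o['ee_pos'])/200
    r=R.from_matrix(R0.T@Rt).as_rotvec()/np.radians(30)
    print('t',round(o['t'],2),'shift',np.round(d,3),'turn',np.round(r,3),'mm',np.round(np.linalg.norm(d)*200))
def down(yaw,tilt=0): # tool z down, tool y along bracket y (yaw+90deg) ; tilt about bracket x
    x=np.array([np.cos(yaw),np.sin(yaw),0]);z=np.array([0,0,-1.]);B=np.c_[x,np.cross(z,x),z]
    return R.from_rotvec(tilt*x).as_matrix()@B
E
python3 - <<'E'
from h import *
np.set_printoptions(precision=3,suppress=True)
o=get_obs();print(ori(o['orientation']),o['ee_pos'],o['qpos'],camera_model('wrist')['tool_from_camera'])
for y in(-.05,np.pi-.05):delta((454,-235,260),down(y))
# bracket yaw from top foot/plates mask, block too
for c in('top','scene'):
  get_image(c)
  for n in('bracket','brush'):
    for d in outline_of(n,c)[:3]:
      m=d['mask'];ys,xs=np.nonzero(m);print(c,n,d['confidence'],m.sum(),xs.mean(),ys.mean(),xs.min(),xs.max(),ys.min(),ys.max())
  print(c,'brush handle top proj at z180',px(c,(454,-235,180)),'hole',px(c,(454,-235,60)))
E
```

```text
[[ 0.953  0.303 -0.   ]
 [ 0.303 -0.953 -0.   ]
 [-0.    -0.    -1.   ]] [ 189.353 -595.617  241.374] [-1.282  0.423  1.63  -0.     1.089 -0.019] [[   0.      -0.958   -0.285   78.019]
 [   1.      -0.       0.001    0.756]
 [  -0.001   -0.285    0.958 -143.626]
 [   0.       0.       0.       1.   ]]
t 1.3 shift [ 1.807 -1.317 -0.093] turn [0.    0.    0.683] mm 448.0
t 1.3 shift [ 1.807 -1.317 -0.093] turn [-0.     0.    -5.317] mm 448.0
top bracket 0.8 1276 375.4945141065831 201.38244514106583 337 395 178 225
top bracket 0.79 1508 414.9973474801061 125.9131299734748 372 439 100 153
top brush 0.7 1230 376.020325203252 201.20731707317074 337 395 179 225
top brush 0.59 82 413.8292682926829 248.97560975609755 407 421 246 252
top brush handle top proj at z180 [419.43  250.106] hole [410.574 248.662]
scene bracket 0.82 2558 257.0086004691165 234.46559812353402 231 288 195 277
scene bracket 0.64 3007 268.50881277020284 335.87495843032923 238 317 285 384
scene brush 0.61 284 192.25704225352112 210.8556338028169 182 202 193 227
scene brush 0.39 999 324.6296296296296 234.60860860860862 305 345 215 254
scene brush handle top proj at z180 [183.706 195.833] hole [197.915 223.477]
```

```bash
r="0.9 -0.66 -0.05 0 0 0 -1"; python3 -m jog '0.9 -0.66 -0.05 0 0 0 -1;0.9 -0.66 -0.05 0 0 0 -1;0.9 -0.66 -0.05 0 0 0 -1;0.9 -0.66 -0.05 0 0 0 -1;0.9 -0.66 -0.05 0 0 0 -1;0.9 -0.66 -0.05 0 0 0 -1'; python3 -m jog '0.9 -0.66 -0.05 0 0 0.68 -1;0.9 -0.66 -0.05 0 0 0.68 -1;0.9 -0.66 -0.05 0 0 0.68 -1;0.9 -0.66 -0.05 0 0 0.68 -1;0.9 -0.66 -0.05 0 0 0.68 -1;0.9 -0.66 -0.05 0 0 0.68 -1;0.9 -0.66 -0.05 0 0 0.68 -1'
python3 - <<'E'
from h import *
np.set_printoptions(precision=1,suppress=True)
im=get_image('wrist');cv2.imwrite('pics/w1.png',im[:,:,::-1]);M=T('wrist')
for n in['brush_block_hole0','brush','bracket','thread_top','bolt_head','gap_mouth','nut']:
    for f in(pinpoint,look_for): print(n,[(round(d['confidence'],2),w(M,d['xyz'])) for d in f(n,'wrist')[:3]])
print('hole px',px('wrist',(454,-235,60),M),px('wrist',(454,-235,180),M))
E
```

```text
t: 2.2
ee_pos: [322.4, -413.1, 251.7]
orientation: [-3.104, -0.487, -0.001]
ft_force: [0.8, -0.5, 0.6]
width: 87.7
grasp_force: 0.0
t: 2.9
ee_pos: [452.6, -235.5, 261.3]
orientation: [3.14, -0.074, -0.0]
ft_force: [-0.1, 0.1, 0.2]
width: 87.8
grasp_force: 0.0
brush_block_hole0 [(0.65, array([ 455.6, -234.8,   57.9])), (0.26, array([ 599.7, -152.2,  168.1]))]
brush_block_hole0 [(0.23, array([ 576.4, -153.5,  140. ]))]
brush [(0.78, array([ 454. , -236.8,    9.9]))]
brush [(0.91, array([ 459. , -231.9,  155.2]))]
bracket [(0.86, array([ 584.8, -147.9,   -2.6]))]
bracket [(0.65, array([ 574.9, -155.2,  138.3]))]
thread_top [(0.92, array([ 533.4, -148.2,  172. ]))]
thread_top [(0.72, array([ 580.9, -154.1,  142.5]))]
bolt_head [(0.58, array([ 598.5, -148.4,  164.4]))]
bolt_head [(0.67, array([ 562.3, -145. ,  173.5])), (0.51, array([ 577.4, -151.9,  141.3]))]
gap_mouth [(0.6, array([ 595.2, -150.7,  192.6])), (0.49, array([ 531.5, -147.4,  172. ]))]
gap_mouth [(0.76, array([ 576.9, -154.5,  143.5]))]
nut [(0.79, array([ 558.9, -149.4,  171.1])), (0.16, array([ 597.9, -146.8,  167.5]))]
nut [(0.9, array([ 580.7, -155. ,  146.7]))]
hole px [315.9 183.8] [315.3 214.2]
```

View pics/w1.png

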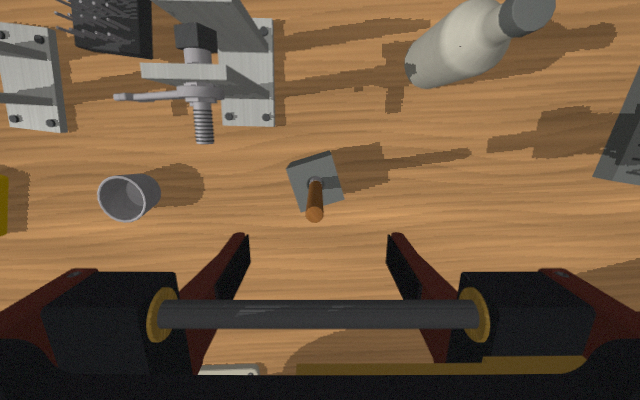

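The brush stands upright in its block, with its top at (315,214) just where it should project. The bracket with the spanner is at the upper left (200,80). Next I go down and grip.

```bash
python3 -m jog '0.01 0 0.2 0 0 0 -1;0.01 0 0.4 0 0 0 -1;0.01 0 0.6 0 0 0 -1;0.01 0 0.645 0 0 0 -1;0.01 0 0.645 0 0 0 1;0.01 0 0.645 0 0 0 1;0.01 0 0.645 0 0 0 1;0.01 0 0.645 0 0 0 1'; python3 -m jog '0 0 0 0 0 0 1;0 0 0 0 0 0 1;0 0 0 0 0 0 1'
```

```text
t: 4.45
ee_pos: [455.4, -235.6, 134.0]
orientation: [3.139, -0.076, 0.004]
ft_force: [-0.0, -0.3, -0.1]
width: 59.6
grasp_force: 0.0
t: 4.75
ee_pos: [454.5, -235.1, 132.7]
orientation: [3.141, -0.076, 0.001]
ft_force: [-0.2, -0.5, 0.1]
width: 35.5
grasp_force: 0.0
```

```bash
python3 -m jog '0 0 0 0 0 0 1;0 0 0 0 0 0 1;0 0 0 0 0 0 1;0 0 0 0 0 0 1;0 0 0 0 0 0 1'; python3 -m jog '0 0 -0.2 0 0 0 1;0 0 -0.35 0 0 0 1;0 0 -0.5 0 0 0 1;0 0 -0.65 0 0 0 1;0 0 -0.65 0 0 0 1'
python3 - <<'E'
from h import *
np.set_printoptions(precision=1,suppress=True)
for c in('wrist','scene'):
  im=get_image(c);M=T(c);cv2.imwrite('pics/b_%s.png'%c,im[:,:,::-1])
  print(c,[(round(d['confidence'],2),w(M,d['xyz'])) for d in pinpoint('brush',c)[:3]])
  print(c,[(round(d['confidence'],2),w(M,d['xyz'])) for d in pinpoint('pot_rim',c)[:3]])
delta((442,26,265),down(-.05))
E
```

```text
t: 5.25
ee_pos: [454.4, -235.0, 132.3]
orientation: [-3.141, 0.076, 0.0]
ft_force: [0.3, -0.8, 0.3]
width: 15.7
grasp_force: 30.0
t: 5.75
ee_pos: [456.4, -236.1, 266.2]
orientation: [3.137, -0.076, 0.01]
ft_force: [0.2, 0.5, 0.1]
width: 15.8
grasp_force: 30.0
wrist []
wrist [(0.9, array([442.5,  26.1,  40.9]))]
scene [(0.68, array([ 452. , -237.8,  133.5]))]
scene [(0.84, array([445.4,  27.1,  52.1])), (0.2, array([ 596.6, -152.2,  192.1]))]
t 6.05 shift [-0.1 -1.3 -0. ] turn [-0.  0.  0.] mm 261.0
```

```bash
python3 -m jog '-0.03 -0.25 0 0 0 0 1;-0.05 -0.5 0 0 0 0 1;-0.05 -0.75 0 0 0 0 1;-0.06 -0.95 0 0 0 0 1;-0.06 -0.95 0 0 0 0 1'; python3 -m jog '-0.03 -0.2 0 0 0 0 1;-0.035 -0.35 0 0 0 0 1;-0.035 -0.35 0 0 0 0 1;-0.035 -0.35 0 0 0 0 1'
python3 - <<'E'
from h import *
np.set_printoptions(precision=1,suppress=True)
for c in('scene','top'):
  im=get_image(c);M=T(c);cv2.imwrite('pics/p_%s.png'%c,im[:,:,::-1])
  print(c,[(round(d['confidence'],2),w(M,d['xyz'])) for d in pinpoint('brush',c)[:3]])
  print(c,px(c,get_obs()['ee_pos']-np.r_[0,0,122],M))
delta((442,26,145),down(-.05))
im=cv2.imread('pics/p_scene.png');cv2.imwrite('pics/c2.png',cv2.resize(im[100:220,200:360],None,fx=4,fy=4))
E
```

```text
t: 6.55
ee_pos: [450.7, -40.9, 261.3]
orientation: [-3.14, 0.069, 0.004]
ft_force: [-0.0, -0.6, 0.2]
width: 16.0
grasp_force: 30.0
t: 6.95
ee_pos: [447.8, 25.4, 261.7]
orientation: [3.14, -0.073, -0.002]
ft_force: [-0.3, 0.3, -0.6]
width: 15.9
grasp_force: 30.0
scene [(0.64, array([448.5,  25.6, 136.2]))]
scene [276.3 151.4]
top []
top [316.7 254.3]
t 7.15 shift [-0.  -0.   0.6] turn [0. 0. 0.] mm 117.0
```

View pics/c2.png

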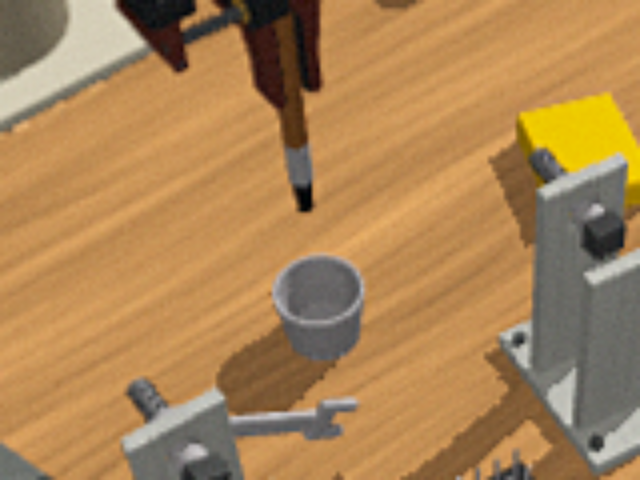

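The brush tip is at scene (276,152), within 1 px of the prediction, and it sits above the pot at (280,175). Next I dip it.

```bash
python3 -m jog '0 0 0.2 0 0 0 1;0 0 0.4 0 0 0 1;0 0 0.58 0 0 0 1;0 0 0.58 0 0 0 1;0 0 0.58 0 0 0 1;0 0 0.58 0 0 0 1;0 0 0.58 0 0 0 1'; python3 - <<'E'
from h import *
np.set_printoptions(precision=1,suppress=True)
print(get_obs()['ee_pos'])
# thread line from all reads: refine yaw using wrist picture w1 edges later
E
python3 -m jog '0 0 -0.2 0 0 0 1;0 0 -0.45 0 0 0 1;0 0 -0.7 0 0 0 1;0 0 -0.9 0 0 0 1;0 0 -0.9 0 0 0 1;0 0 -0.9 0 0 0 1'
python3 - <<'E'
from h import *
delta((533,-146.5,325),down(-.05))
E
```

```text
t: 7.85
ee_pos: [449.4, 25.5, 148.2]
orientation: [-3.14, 0.076, -0.006]
ft_force: [-0.3, 0.6, -0.2]
width: 15.3
grasp_force: 30.0
[449.4  25.5 148.2]
t: 8.45
ee_pos: [448.3, 25.6, 328.0]
orientation: [-3.14, 0.076, -0.006]
ft_force: [-0.2, 0.3, -0.5]
width: 15.3
grasp_force: 30.0
t 8.45 shift [0.464 0.839 0.017] turn [-0.001 -0.008  0.003] mm 192.0
```

```bash
python3 -m jog '0.12 0.2 0 0 0 0 1;0.23 0.42 0 0 0 0 1;0.35 0.63 0 0 0 0 1;0.465 0.84 0 0 0 0 1;0.465 0.84 0 0 0 0 1;0.465 0.84 0 0 0 0 1'
python3 - <<'E'
from h import *
np.set_printoptions(precision=1,suppress=True)
for c in('scene','top'):
  im=get_image(c);M=T(c);cv2.imwrite('pics/q_%s.png'%c,im[:,:,::-1])
  for n in('brush','thread_top'):print(c,n,[(round(d['confidence'],2),w(M,d['xyz'])) for d in pinpoint(n,c)[:3]])
  print(c,'tip',px(c,get_obs()['ee_pos']-np.r_[0,0,122],M),'thr',px(c,(533,-146.5,172),M))
print(get_obs()['ee_pos'])
im=cv2.imread('pics/q_scene.png');cv2.imwrite('pics/c3.png',cv2.resize(im[130:290,180:320],None,fx=4,fy=3.7))
E
```

```text
t: 9.05
ee_pos: [531.9, -147.3, 324.2]
orientation: [-3.139, 0.079, 0.006]
ft_force: [-0.2, 0.9, 0.7]
width: 15.1
grasp_force: 30.0
scene brush [(0.94, array([ 530.2, -145.7,  195.4]))]
scene thread_top [(0.68, array([ 452.5, -233. ,   58.9])), (0.65, array([ 743.5, -251.1,  174.7])), (0.57, array([ 536.1, -150.1,  170.7]))]
scene tip [233.5 190.5] thr [236.1 199.2]
top brush []
top thread_top [(0.74, array([ 555.8, -146.5,  166.3])), (0.68, array([ 742.5, -255.4,  169.3])), (0.56, array([ 533.6, -144.5,  173.9]))]
top tip [383.8 219.4] thr [382.6 219.6]
[ 532.4 -145.7  326.4]
```

View pics/c3.png

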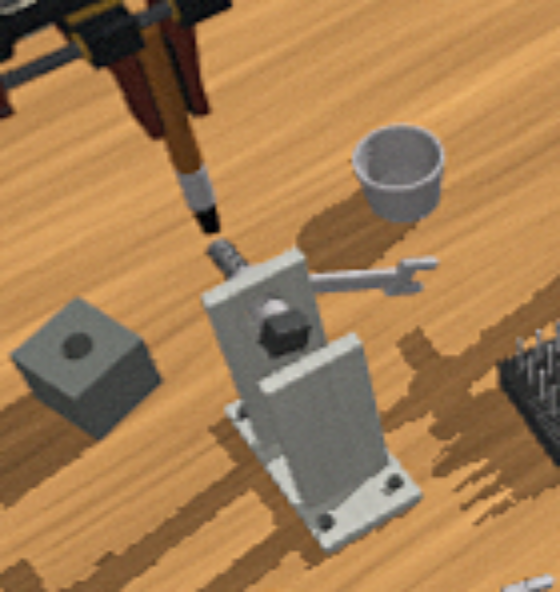

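The brush tip is at crop (208,230), right above the threaded end at crop (224,256). The block hole at crop (77,345) is empty and free. Next I lower it gently.

```bash
python3 -m jog '0.005 0 0.05 0 0 0 1;0.005 0 0.1 0 0 0 1;0.005 0 0.1 0 0 0 1'; python3 -m jog '0 0 0.015 0 0 0 1;0 0 0.015 0 0 0 1'; python3 -m jog '0 0 0.015 0 0 0 1;0 0 0.015 0 0 0 1';  python3 -m jog '0 0 0.015 0 0 0 1;0 0 0.015 0 0 0 1' 
```

```text
t: 9.65
ee_pos: [532.7, -146.2, 304.3]
orientation: [-3.14, 0.075, 0.005]
ft_force: [-0.2, 0.6, -1.4]
width: 15.6
grasp_force: 30.0
t: 9.85
ee_pos: [533.7, -146.7, 303.0]
orientation: [-3.141, 0.076, 0.001]
ft_force: [0.9, -0.4, -0.6]
width: 15.5
grasp_force: 30.0
t: 10.05
ee_pos: [533.7, -146.8, 300.2]
orientation: [-3.141, 0.076, 0.0]
ft_force: [-0.4, 0.5, -0.5]
width: 15.5
grasp_force: 30.0
t: 10.25
ee_pos: [533.6, -146.7, 297.1]
orientation: [-3.141, 0.076, 0.001]
ft_force: [0.7, 0.3, -0.4]
width: 15.6
grasp_force: 30.0
```

```bash
python3 -m jog '0 0 0.01 0 0 0 1;0 0 0.01 0 0 0 1'; python3 -m jog '0 0 0.01 0 0 0 1;0 0 0.01 0 0 0 1';  python3 -m jog '0 0 0.01 0 0 0 1;0 0 0.01 0 0 0 1' 
```

```text
t: 10.45
ee_pos: [533.7, -146.7, 295.1]
orientation: [-3.141, 0.076, 0.0]
ft_force: [-0.9, -0.6, -1.1]
width: 15.0
grasp_force: 30.0
t: 10.65
ee_pos: [534.1, -146.9, 294.1]
orientation: [3.14, -0.076, 0.001]
ft_force: [-1.2, 0.3, 4.0]
width: 15.6
grasp_force: 30.0
t: 10.85
ee_pos: [534.5, -146.9, 293.8]
orientation: [3.14, -0.076, 0.004]
ft_force: [-3.7, 1.3, 15.7]
width: 15.0
grasp_force: 30.0
```

```bash
python3 -m jog '0 0 -0.1 0 0 0 1;0 0 -0.2 0 0 0 1;0 0 -0.2 0 0 0 1;0 0 -0.2 0 0 0 1'
python3 - <<'E'
from h import *
np.set_printoptions(precision=1,suppress=True)
delta((454.4,-235,332),down(-.076))
E
```

```text
t: 11.25
ee_pos: [533.8, -146.7, 331.1]
orientation: [3.141, -0.076, 0.001]
ft_force: [0.1, -1.4, -0.6]
width: 15.3
grasp_force: 30.0
t 11.25 shift [-0.4  0.5 -0. ] turn [ 0.  -0.   0.1] mm 119.0
```

```bash
python3 -m jog '-0.2 0.22 0 0 0 0 1;-0.3 0.35 0 0 0 0 1;-0.375 0.46 0 0 0 0 1;-0.375 0.46 0.15 0 0 0 1;-0.375 0.46 0.3 0 0 0 1;-0.375 0.46 0.4 0 0 0 1;-0.375 0.46 0.4 0 0 0 1'
python3 - <<'E'
from h import *
np.set_printoptions(precision=3,suppress=True)
delta((454.4,-235,210),down(-.05))
p=np.array(get_obs()['ee_pos']);print(p)
for c in('scene','top'):
  im=get_image(c);M=T(c);cv2.imwrite('pics/r_%s.png'%c,im[:,:,::-1])
  for n in('brush','brush_block_hole0'):print(c,n,[(round(d['confidence'],2),w(M,d['xyz'])) for d in pinpoint(n,c)[:3]])
  print(c,'tip',px(c,p-np.r_[0,0,122],M),'hole',px(c,(454.4,-235,60),M))
im=cv2.imread('pics/r_scene.png')[120:260,130:270];im2=cv2.imread('pics/r_top.png')[200:300,360:460]
cv2.imwrite('pics/c4.png',np.hstack([cv2.resize(im,(560,560)),cv2.resize(im2,(240,560))[:, :240]]))
E
```

```text
t: 11.95
ee_pos: [452.0, -233.9, 247.5]
orientation: [-3.137, 0.076, 0.011]
ft_force: [-0.4, 0.2, -0.1]
width: 15.7
grasp_force: 30.0
t 11.95 shift [0.013 0.006 0.187] turn [-0.006  0.013  0.003] mm 38.0
[ 452.014 -233.858  247.512]
scene brush [(0.59, array([ 450.092, -233.212,  121.633]))]
scene brush_block_hole0 [(0.77, array([ 452.41 , -235.267,   60.303]))]
scene tip [190.561 208.353] hole [197.993 223.58 ]
top brush []
top brush_block_hole0 [(0.59, array([ 456.579, -237.667,   58.205]))]
top tip [414.78  250.182] hole [410.567 248.517]
```

View pics/c4.png

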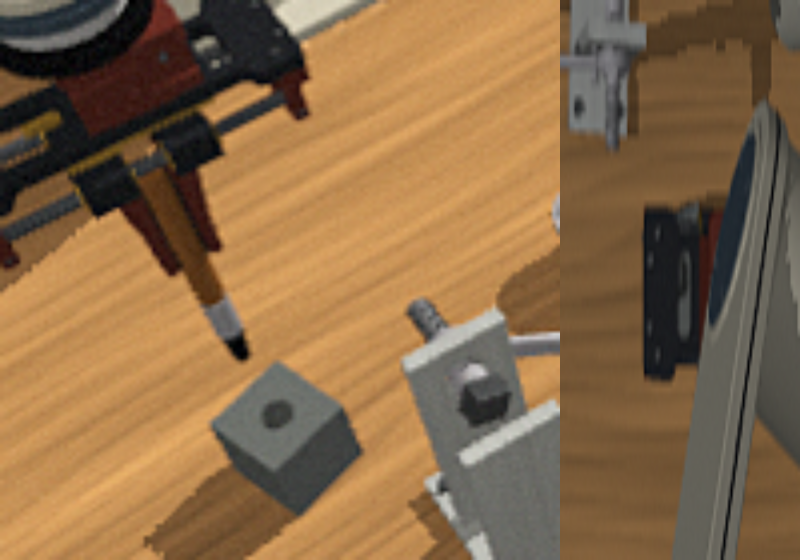

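The tip is at scene (190,208.7), as predicted, so the brush has not moved in the grip. The hole at scene (198,224) is free. Next I insert.

```bash
python3 -m jog '0.01 0.005 0.1 0 0 0 1;0.01 0.005 0.2 0 0 0 1;0.01 0.005 0.25 0 0 0 1;0.01 0.005 0.25 0 0 0 1;0.01 0.005 0.25 0 0 0 1'
python3 - <<'E'
from h import *
np.set_printoptions(precision=3,suppress=True)
delta((454.4,-235,135),down(-.05))
E
```

```text
t: 12.75
ee_pos: [456.8, -236.3, 202.1]
orientation: [3.14, -0.076, 0.001]
ft_force: [0.2, -0.6, 0.3]
width: 15.1
grasp_force: 30.0
t 12.75 shift [-0.013 -0.006  0.335] turn [ 0.001 -0.001  0.003] mm 67.0
```

```bash
python3 -m jog '-0.012 -0.006 0 0 0 0 1;-0.012 -0.006 0.05 0 0 0 1;-0.012 -0.006 0.1 0 0 0 1;-0.012 -0.006 0.15 0 0 0 1;-0.012 -0.006 0.15 0 0 0 1'; python3 -m jog '0 0 0.05 0 0 0 1;0 0 0.1 0 0 0 1;0 0 0.14 0 0 0 1;0 0 0.175 0 0 0 1;0 0 0.175 0 0 0 1'
```

```text
t: 13.25
ee_pos: [453.0, -234.3, 169.6]
orientation: [-3.139, 0.076, 0.005]
ft_force: [0.2, -0.8, -0.7]
width: 15.5
grasp_force: 30.0
t: 13.75
ee_pos: [453.5, -234.5, 135.2]
orientation: [-3.14, 0.076, 0.003]
ft_force: [0.4, -0.6, 0.2]
width: 15.2
grasp_force: 30.0
```

```bash
python3 -m jog '0 0 0 0 0 0 -1;0 0 0 0 0 0 -1;0 0 0 0 0 0 -1;0 0 0 0 0 0 -1;0 0 0 0 0 0 -1;0 0 0 0 0 0 -1;0 0 0 0 0 0 -1;0 0 0 0 0 0 -1';python3 -m jog '0 0 -0.2 0 0 0 -1;0 0 -0.4 0 0 0 -1;0 0 -0.6 0 0 0 -1;0 0 -0.8 0 0 0 -1;0 0 -0.9 0 0 0 -1;0 0 -0.9 0 0 0 -1;0 0 -0.9 0 0 0 -1'
python3 - <<'E'
from h import *
np.set_printoptions(precision=1,suppress=True)
im=get_image('wrist');M=T('wrist');cv2.imwrite('pics/w2.png',im[:,:,::-1])
for n in['brush','thread_top','bolt_head','gap_mouth','nut','bracket']:
    print(n,[(round(d['confidence'],2),w(M,d['xyz'])) for d in pinpoint(n,'wrist')[:2]])
print(px('wrist',(454.4,-235,180),M))
delta((545,-150,340),down(-.05))
E
```

```text
t: 14.55
ee_pos: [454.1, -234.8, 136.4]
orientation: [-3.141, 0.076, -0.0]
ft_force: [0.1, 0.1, -0.1]
width: 76.2
grasp_force: 0.0
t: 15.25
ee_pos: [453.8, -234.7, 315.9]
orientation: [-3.141, 0.076, 0.0]
ft_force: [-0.7, 0.0, -0.1]
width: 87.8
grasp_force: 0.0
brush [(0.64, array([ 453.8, -233.8,    6.8])), (0.25, array([ 455.5, -235. ,   57.8]))]
thread_top [(0.81, array([ 532.5, -144.1,  169.4])), (0.25, array([ 559.3, -146.7,  166.3]))]
bolt_head [(0.73, array([ 598. , -149.7,  164.9])), (0.18, array([443.5,  26.2,  -1.2]))]
gap_mouth [(0.94, array([ 594.2, -152.7,  189.6]))]
nut [(0.74, array([ 559.5, -146.9,  167.3])), (0.65, array([ 598.8, -146.8,  165.1]))]
bracket [(0.96, array([ 585.3, -149.1,   -2.9])), (0.52, array([ 531. , -147.4,  171.5]))]
[317.3 198.1]
t 15.6 shift [ 0.4 -0.4 -0.1] turn [-0.  0.  0.] mm 127.0
```

View pics/w2.png

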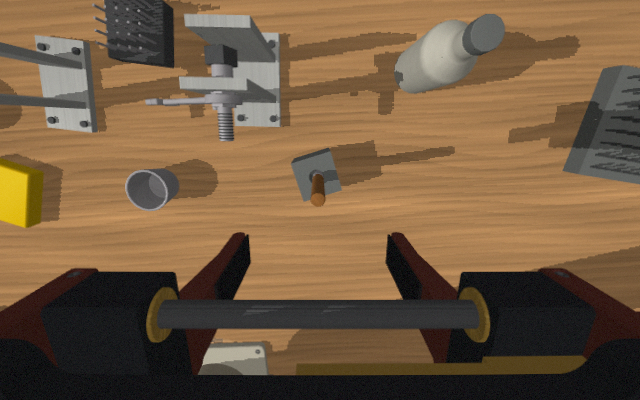

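The brush stands in its block, with its top at (317,198) as projected. The bracket's edges run along the image axes, so the tool yaw fits. Next I go to a tilted hover above the gap.

```bash
cat >> h.py <<'E'
def pose(H,th,back,yaw=-.05):
    Rt=down(yaw,th); return np.array(H,float)-back*Rt[:,2],Rt
E
python3 - <<'E'
from h import *
p,Rt=pose((596.3,-149.3,165),-.35,130);print(p);delta(p,Rt)
E
```

```text
[ 598.52790718 -104.77899432  287.11845267]
t 15.6 shift [ 0.692 -0.684  0.141] turn [-0.67   0.002  0.004] mm 197.0
```

```bash
python3 -m jog '0.2 -0.1 0 0 0 0 -1;0.4 -0.25 0 -0.25 0 0 -1;0.55 -0.45 0 -0.5 0 0 -1;0.69 -0.68 0.05 -0.67 0 0 -1;0.69 -0.68 0.1 -0.67 0 0 -1;0.69 -0.68 0.14 -0.67 0 0 -1;0.69 -0.68 0.14 -0.67 0 0 -1;0.69 -0.68 0.14 -0.67 0 0 -1'
python3 - <<'E'
from h import *
np.set_printoptions(precision=1,suppress=True)
for i in range(2):
  im=get_image('wrist');M=T('wrist')
  for n in['bolt_head','gap_mouth','bracket']:
    print(n,[(round(d['confidence'],2),w(M,d['xyz'])) for d in pinpoint(n,'wrist')[:2]])
cv2.imwrite('pics/w3.png',im[:,:,::-1])
B=down(-.05);ax=np.c_[B[:,0],-B[:,1],[0,0,1]]
O=np.array([596.3,-149.3,165])-ax@[7,0,165]
for q in[(-25,-30,193),(-25,30,193),(-15,-30,193),(-15,30,193),(31,-30,170),(31,30,170),(41,-30,170),(41,30,170),(7,0,165)]: print(q,px('wrist',O+ax@q,M))
p,Rt=pose((596.3,-149.3,165),-.35,130);delta(p,Rt)
E
```

```text
t: 16.4
ee_pos: [597.7, -107.6, 288.4]
orientation: [2.79, -0.071, -0.013]
ft_force: [1.4, 0.7, 1.0]
width: 87.6
grasp_force: 0.0
bolt_head [(0.96, array([ 597.4, -145.7,  166.1])), (0.56, array([ 458.4, -235.5,    5.6]))]
gap_mouth [(0.83, array([ 595.9, -152.2,  194.1]))]
bracket [(0.92, array([ 807.3, -267.8,    1.8])), (0.9, array([ 586.8, -149.1,   -2.3]))]
bolt_head [(0.71, array([ 600.6, -146.9,  165.8]))]
gap_mouth [(0.91, array([ 595.4, -150.3,  192.8]))]
bracket [(0.86, array([ 585.9, -147.9,   -1.7])), (0.68, array([ 805.1, -270. ,   -0.5]))]
(-25, -30, 193) [351.3 235.2]
(-25, 30, 193) [293.7 244. ]
(-15, -30, 193) [351.7 226. ]
(-15, 30, 193) [293.5 234.1]
(31, -30, 170) [343.  176.4]
(31, 30, 170) [285.8 180.5]
(41, -30, 170) [343.2 166.7]
(41, 30, 170) [285.5 170.1]
(7, 0, 165) [313.9 200.4]
t 16.8 shift [ 0. -0.  0.] turn [ 0. -0.  0.] mm 2.0
```

View pics/w3.png

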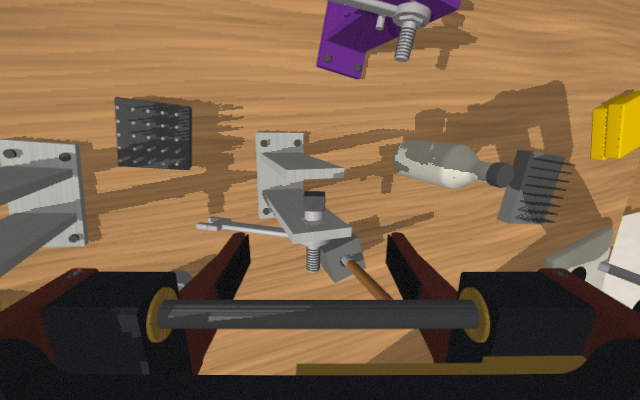

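The plate edges and the head project where I see them: head at (314,200), front plate top at about (293–352,235), rear plate top at about (285–343,173). The head's flats line up with the tilted gripper. Next I go down.

```bash
python3 -m jog '0 0 0.15 0 0 0 -1;0 0 0.3 0 0 0 -1;0 0 0.4 0 0 0 -1;0 0 0.4 0 0 0 -1;0 0 0.4 0 0 0 -1'
python3 - <<'E'
from h import *
p,Rt=pose((596.3,-149.3,165),-.35,2);delta(p,Rt)
E
```

```text
t: 17.3
ee_pos: [597.3, -133.1, 213.5]
orientation: [2.79, -0.068, -0.012]
ft_force: [0.6, 0.6, 0.6]
width: 87.4
grasp_force: 0.0
t 17.3 shift [-0.001 -0.007  0.246] turn [ 0.002 -0.001  0.003] mm 49.0
```

```bash
python3 -m jog '0 -0.007 0.08 0 0 0 -1;0 -0.007 0.16 0 0 0 -1;0 -0.007 0.22 0 0 0 -1;0 -0.007 0.245 0 0 0 -1;0 -0.007 0.245 0 0 0 -1;0 -0.007 0.245 0 0 0 -1'
python3 - <<'E'
from h import *
p,Rt=pose((596.3,-149.3,165),-.35,2);delta(p,Rt)
E
python3 -m jog '0 0 0 0 0 0 1;0 0 0 0 0 0 1;0 0 0 0 0 0 1;0 0 0 0 0 0 1;0 0 0 0 0 0 1;0 0 0 0 0 0 1'; python3 -m jog '0 0 0 0 0 0 1;0 0 0 0 0 0 1;0 0 0 0 0 0 1;0 0 0 0 0 0 1;0 0 0 0 0 0 1;0 0 0 0 0 0 1'
```

```text
t: 17.9
ee_pos: [596.5, -148.7, 166.8]
orientation: [2.79, -0.067, -0.012]
ft_force: [-0.3, 0.5, 0.3]
width: 87.5
grasp_force: 0.0
t 17.9 shift [-0.001  0.    -0.001] turn [ 0.002 -0.001  0.003] mm 0.0
t: 18.5
ee_pos: [596.4, -148.6, 166.8]
orientation: [2.79, -0.067, -0.012]
ft_force: [0.1, -0.1, 0.1]
width: 43.3
grasp_force: 0.0
t: 19.1
ee_pos: [596.4, -148.0, 166.5]
orientation: [2.791, -0.068, -0.012]
ft_force: [0.2, 5.7, -1.9]
width: 22.2
grasp_force: 30.0
```

The pads closed to 22.2 mm on the flats. Next I turn back +0.35 rad.

```bash
python3 -m jog '0 0 0 0.1 0 0 1;0 0 0 0.2 0 0 1;0 0 0 0.3 0 0 1;0 0 0 0.4 0 0 1;0 0 0 0.5 0 0 1;0 0 0 0.6 0 0 1;0 0 0 0.67 0 0 1;0 0 0 0.67 0 0 1'; python3 -m jog '0 0 0 0 0 0 1;0 0 0 0 0 0 1;0 0 0 0 0 0 1'
python3 - <<'E'
from h import *
np.set_printoptions(precision=2,suppress=True)
o=get_obs();print(o['moment'],o['ft_force'])
delta(o['ee_pos'],down(-.05))
im=get_image('scene');cv2.imwrite('pics/f.png',im[:,:,::-1]);M=T('scene')
for n in('bolt_head','brush','nut'):print(n,[(round(d['confidence'],2),w(M,d['xyz'])) for d in pinpoint(n,'scene')[:3]])
# expected spanner end: angle from straight down .942 (rest) -> 1.29
B=down(-.05);ax=np.c_[B[:,0],-B[:,1],[0,0,1]];O=np.array([596.3,-148.5,165])-ax@[7,0,165]
for a in(.942,1.29):print(a,px('scene',O+ax@[-32,130*np.sin(a),165-130*np.cos(a)],M))
cv2.imwrite('pics/c5.png',cv2.resize(cv2.imread('pics/f.png')[130:280,170:330],None,fx=4,fy=4))
E
```

```text
t: 19.9
ee_pos: [596.4, -148.5, 166.5]
orientation: [-3.138, 0.079, 0.0]
ft_force: [0.9, 5.2, -1.7]
width: 21.9
grasp_force: 30.0
t: 20.2
ee_pos: [596.4, -148.4, 166.6]
orientation: [-3.141, 0.076, 0.0]
ft_force: [2.0, 3.8, -3.6]
width: 21.9
grasp_force: 30.0
[ 0.51 -0.48 -0.34] [ 1.96  3.83 -3.59]
t 20.2 shift [0. 0. 0.] turn [-0.  0.  0.] mm 0.0
bolt_head [(0.67, array([ 596.08, -148.83,  159.58])), (0.57, array([ 805.95, -266.88,  165.74]))]
brush [(0.69, array([ 456.63, -233.32,    6.7 ]))]
nut [(0.87, array([ 559.45, -141.86,  164.32])), (0.75, array([ 768.22, -258.1 ,  163.35]))]
0.942 [283.83 203.86]
1.29 [289.21 190.49]
```

View pics/c5.png

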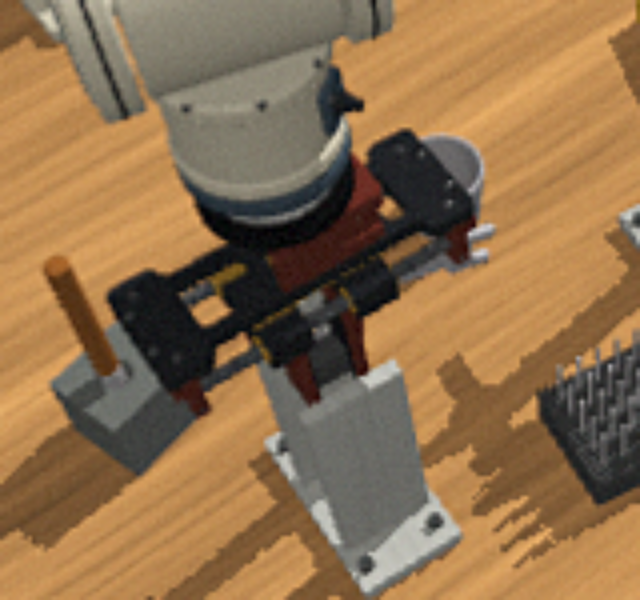

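The spanner end is now at scene (291,190). It was at about (287,204), and (289,190) is expected for upright flats. The brush stands in its block, and the head is gripped at 30 N.

```bash
python3 -c "
from workcell import *
print(close_job())"
```

```text
the job is handed in; nothing more can be done
None
```

The job is handed in at about 20 s of the 67 s: the brush was dipped, touched to the thread and stood back in its block, and the bolt head is held flats-upright at 30 N with the spanner lifted. I don't have the judge's result.

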